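# Put the dried boards away in the board stand, in order of size

### The arm

A 6-joint arm with a two-finger parallel gripper is mounted at the origin on a cart in front of the work surface, level with it; the furniture and walls round the work are solid. World frame = base frame: x ahead of the robot, y to its left, z up, the work surface at z = 0. Lengths are in m, angles in degrees, forces in N, time in s.
With the tool pointing down it reaches from about 0.3 to 0.75 m from the base axis. Payload 8.5 kg.
Tool frame: the origin (TCP) lies midway between the tips of the shut fingers; the grasp point (between the pads) lies 19 mm behind it; z points along the fingers, y is the line along which they close (so a half turn about z gives the same grasp; the last joint's range is limited). The gripper opens to 85 mm and grips with 20 to 120 N. Pads are 22 mm wide; open, the fingers measure 114 mm over their backs; the gripper's body (76 mm by 85 mm) begins 54 mm behind the grasp point. The pads swing forward as they close: fully open they stand 13 mm farther back than shut.
Start: joints at [54.013, 21.807, 74.336, -0, 83.858, -12.336], TCP at [0.221, 0.504, 0.231] pointing down, gripper open.
Joint ranges: [-178.18, 178.18], [-50.72, 133.34], [12.68, 142.11], [-81.47, 261.47], [9.98, 163.14], [-165.26, 165.26]. Speed limits (degrees/s): [136.94, 136.94, 180, 180, 180, 180].

### API

Orientations are given as a 3x3 rotation matrix whose columns are the frame's x, y, z axes.
In Python, from rig import env, viewer, recognise, pinpoint gives the robot as it stands.
- The arm moves only by the tool move_arm, never from a script. Its argument "plan" is text: rows parted by semicolons, each of 7 numbers parted by spaces: the shift along the tool's x, y, z in m, then the turn, a rotation vector about the tool's x, y, z in rad, then the finger opening in m, from 0 to 0.0854. A call has 1 to 12 rows; each row shifts and turns the commanded pose from where the row before left it, along the tool's axes as they then stand; what a row does not reach is not made up. A row lasts 1/8 s, in which the tool goes at most 62.5 mm and 10.7 degrees, less where a joint would pass 70% of its speed; a pose out of reach is approached as far as the arm can. A call is refused whole if a number of a shift passes 0.0625 or a number of a turn 0.188, either way. A call with a gripper value outside its range is refused whole. The fingers move at their own pace and stop on an object; "grip_force" is the grip in N (left out, the last holds). Time passes only in rows, so rows that do not move let the fingers close. It gives the time, the measured TCP pose, the force, the opening and the grip force at its end, in the units of the state.
- env.observe(): the state, without advancing time (a new reading comes with each control period).
- viewer.get_image(name): name is "side" or "top"; returns (picture, depth): 400x640x3 uint8, red, green, blue; 400x640 float32, m along the optical axis (not along the pixel's ray), 0 where there is no reading.
- viewer.calibration(name): a dict with "fx", "fy", "cx", "cy" (pixels), "k1" (the pictures are not rectified: a ray, as slopes to the right and down, at radius r is drawn at 1 + k1 r^2 times it, then the intrinsics apply), "R" (3x3) and "t" (3): a world point X has camera coordinates R X + t. Camera axes: x right, y down, z forward; pixel columns grow to the right and rows downward; lengths in m; the calibration is good to about 2 mm. A picture is of the moment at which its call begins. calibration takes no time and is no camera call.
- env.close_job(): hands the job in; it is judged then, once.
Trained networks look in the newest picture that a camera, given by its name, has taken for a name from the list of things; names that differ only in an ending like _2 or _b are one class to them, and where a whole thing is asked for, a point or a joint stands for the part that bears it (a point fixed in the world has none). Each returns a list of dicts, best first, with "conf" (0 to 1); they miss things now and then, are a little off and sometimes report something else, mostly with a low value. They report only what shows in the picture. A call takes as long as a camera call.
- recognise(camera, name): "extent" ([centre column, centre row, width, height] in pixels, round what is visible of it).
- pinpoint(camera, name): "pixel" ([column, row] in pixels: a listed point, or the origin of a listed thing).
The state is a dict: "time_s": time; "q": joint angles; "qvel": joint speeds; "joint_efforts": joint torques, N m; "position": TCP position; "tool_rot": TCP orientation; "ft_force": force on the tool from outside, world axes, zero at the start; "wrist_torque": the same for the moment, N m; "grip_width": finger opening in m; "gripper_force": force on a finger pad.
Only numpy, scipy, OpenCV 4.12 (cv2) and the standard library are available. Lean on these libraries where they do the work, as an engineer would, in place of code of your own. Each camera call takes 0.05 s, during which the arm holds its last target. There are 200 camera calls.

### The job

The four wooden boards on the drying rack are dry: move them one by one into the board stand, graded by size, the largest in the widest slot and so on down to the smallest in the narrowest. Stand each board upright on the stand's base, all the way down and centred front to back between its wire loops, without tipping a board over. Leave the fork and the drinking glass where they are.

Things in the scene. Friction and masses are not known exactly. Their poses are not given: they have to be found in the camera images.
- board_large: The largest and thickest of the four rectangular pale wooden boards, standing on its long edge in the drying rack: 150 mm long (its x), 27 mm thick (its y), 130 mm tall (its z, up); 0.34 kg give or take. Origin: middle of its underside. Loose; it can be taken from above by its top edge, which is free on both sides.
- board_medium: The second largest of the four rectangular brown wooden boards, standing on its long edge in the drying rack: 134 mm long (its x), 22 mm thick (its y), 115 mm tall (its z, up); 0.22 kg give or take. Origin: middle of its underside. Loose; it can be taken from above by its top edge, which is free on both sides.
- board_small: The third largest of the four rectangular pale wooden boards, standing on its long edge in the drying rack: 118 mm long (its x), 17 mm thick (its y), 100 mm tall (its z, up); 0.13 kg give or take. Origin: middle of its underside. Loose; it can be taken from above by its top edge, which is free on both sides.
- board_tiny: The smallest and thinnest of the four rectangular brown wooden boards, standing on its long edge in the drying rack: 102 mm long (its x), 12 mm thick (its y), 85 mm tall (its z, up); 0.07 kg give or take. Origin: middle of its underside. Loose; it can be taken from above by its top edge, which is free on both sides.
- drying_rack: Wire drying rack on a white drip tray 156 x 284 mm, fixed. Origin: middle of its underside; y runs along the row, x across. Four equal 36 mm slots at y = -90, -30, 30, 90 mm (a board in each at the start, in any order) between wire loops that reach 70 mm above the origin; boards stand 26 mm above the origin. Wall cabinets hang behind, from x = 0.58 m on and z = 0.48 m up.
- board_stand: Board stand, fixed: pale wooden base 146 x 270 mm, its top 16 mm above the origin; wire loops at x = -38 and 38 mm reach 52 mm (narrow, -y end) to 88 mm (wide, +y end) above the origin. Origin: middle of its underside; y runs along the row. Slots at y = -90, -30, 30, 90 mm are 22, 27, 32, 37 mm wide: 10 mm more than the smallest, third, second and largest board is thick.
- fork: Steel table fork, 196 x 27 mm, 15 mm high, lying between the two racks with its length along its x. Origin: middle of its underside. Loose; not part of the job.
- tumbler: Plain drinking glass, 81 mm across and 91 mm tall, upright behind the racks. Origin: middle of its underside. Loose; not part of the job.

How it is judged:
By the outcome, as a careful person would: the job done as asked, in the order asked, and still so for the second after the job is handed in, with the robot touching nothing.
It also fails if it takes over 120 s, if anything falls off the work surface, if the arm or the gripper's body presses on something with over 40 N, if the wrist force passes 120 N, or if a joint passes its speed limit or range.

## Working session

There is one attempt and no reset: what is moved stays moved. The work goes in short steps, Python scripts to look and compute and a tool call to move; the robot and the scene stay as the last step left them, time stands still between calls to the robot, and variables do not carry over. Pictures are saved under pics/ and viewed, at most 14 in all, crops included, and the job is handed in when it is done.

Besides the shell and the picture viewer there is one more tool, called as name(argument=value, ...) on one line, values as JSON. move_arm: Moves the arm, as the interface text tells. Its arguments: {"type":"object","properties":{"plan":{"type":"string"},"grip_force":{"type":"number"}},"required":["plan"]}

```bash
ls; mkdir -p pics
python3 - <<'E'
from rig import env, viewer, recognise, pinpoint
import cv2,numpy as np
for c in("side","top"):
    im,d=viewer.get_image(c); cv2.imwrite(f"pics/{c}0.png",im[:,:,::-1]); np.save(f"pics/{c}0.npy",d)
    k=viewer.calibration(c); print(c,{a:np.round(b,4).tolist() for a,b in k.items()})
    for n in("board_large","board_medium","board_small","board_tiny","drying_rack","board_stand","fork","tumbler"):
        print(n,[(np.round(r["pixel"]).tolist(),round(r["conf"],2)) for r in pinpoint(c,n)[:2]],[(np.round(r["extent"]).tolist(),round(r["conf"],2)) for r in recognise(c,n)[:2]])
o=env.observe();print(o["time_s"],o["position"],o["tool_rot"],o["grip_width"],o["ft_force"])
E
```

```text
pics
side {'fx': 386.4217, 'fy': 386.4217, 'cx': 319.5282, 'cy': 193.9622, 'k1': 0.0053, 'R': [[0.1823, -0.9832, -0.0089], [-0.7831, -0.1397, -0.606], [0.5946, 0.1175, -0.7954]], 't': [-0.0915, 0.4362, 0.7292]}
board_large [([233.0, 206.0], 0.88), ([331.0, 170.0], 0.27)] [([225.0, 191.0, 43.0, 78.0], 0.95)]
board_medium [([186.0, 194.0], 0.93)] [([181.0, 182.0, 43.0, 67.0], 0.73)]
board_small [([251.0, 213.0], 0.82)] [([249.0, 201.0, 29.0, 56.0], 0.95)]
board_tiny [([211.0, 203.0], 0.98)] [([203.0, 192.0, 19.0, 51.0], 0.87), ([308.0, 245.0, 25.0, 55.0], 0.55)]
drying_rack [([224.0, 211.0], 0.56)] [([222.0, 216.0, 124.0, 67.0], 0.91), ([307.0, 243.0, 27.0, 59.0], 0.71)]
board_stand [([415.0, 239.0], 0.72)] [([420.0, 235.0, 116.0, 60.0], 0.85)]
fork [([306.0, 240.0], 0.9), ([223.0, 212.0], 0.23)] [([308.0, 240.0, 24.0, 63.0], 0.56)]
tumbler [([330.0, 171.0], 0.69)] [([330.0, 157.0, 30.0, 40.0], 0.79)]
top {'fx': 472.8735, 'fy': 472.8735, 'cx': 323.7067, 'cy': 204.1965, 'k1': -0.0169, 'R': [[0.0273, -0.9996, 0.0054], [-0.9912, -0.0278, -0.1295], [0.1296, -0.0018, -0.9916]], 't': [-0.020
[... 236 characters left out ...]
 239.0], 0.9)] [([259.0, 240.0, 14.0, 45.0], 0.82)]
board_tiny [] [([213.0, 233.0, 16.0, 37.0], 0.68)]
drying_rack [([233.0, 235.0], 0.74), ([261.0, 238.0], 0.26)] [([230.0, 238.0, 108.0, 64.0], 0.77), ([213.0, 233.0, 17.0, 36.0], 0.16)]
board_stand [([412.0, 238.0], 0.61)] [([412.0, 242.0, 100.0, 62.0], 0.77)]
fork [([313.0, 256.0], 0.67)] [([316.0, 259.0, 13.0, 65.0], 0.83)]
tumbler [([324.0, 170.0], 0.63)] [([326.0, 164.0, 31.0, 33.0], 0.86)]
1.7 [0.22064592 0.50378052 0.23131236] [[-9.16004117e-01  4.01168863e-01 -1.15476931e-05]
 [ 4.01168863e-01  9.16004117e-01 -2.40074404e-05]
 [ 9.46696854e-07 -2.66234892e-05 -1.00000000e+00]] 0.08548570786503903 [ 0.65877221 -0.19376449 -0.05624974]
```

```bash
cat > h.py <<'E'
import numpy as np,cv2
from rig import env, viewer, recognise, pinpoint
def cloud(c,d):
    k=viewer.calibration(c); v,u=np.mgrid[0:400,0:640]
    p=np.stack([(u-k["cx"])/k["fx"],(v-k["cy"])/k["fy"]],-1)
    s=p.copy()
    for _ in range(5): s=p/(1+k["k1"]*(s**2).sum(-1,keepdims=True))
    X=np.concatenate([s,np.ones(s.shape[:2]+(1,))],-1)*d[...,None]
    return (X-np.array(k["t"]))@np.array(k["R"])   # R^T(X-t)
def rect(c,d,lo,hi,im=None):
    P=cloud(c,d); m=(d>0)&np.all(P>lo,-1)&np.all(P<hi,-1); return P[m]
E
python3 - <<'E'
from h import *
for c in("side","top"):
    im=cv2.imread(f"pics/{c}0.png"); cr=im[110:300,130:530]; cv2.imwrite(f"pics/{c}0c.png",cv2.resize(cr,(800,380),interpolation=cv2.INTER_CUBIC))
d=np.load("pics/top0.npy"); P=cloud("top",d)
# height map at row lines through the racks
for v in (225,235,245): print(v,[(u,*(np.round(P[v,u]*1000).astype(int).tolist())) for u in range(172,285,3)])
E
```

```text
225 [(172, 483, 416, -2), (175, 483, 408, -2), (178, 483, 398, 2), (181, 472, 347, 145), (184, 473, 341, 140), (187, 473, 333, 142), (190, 475, 334, 111), (193, 478, 334, 85), (196, 480, 334, 56), (199, 485, 340, 2), (202, 484, 329, 10), (205, 485, 321, 8), (208, 484, 310, 19), (211, 477, 280, 112), (214, 478, 276, 99), (217, 481, 275, 69), (220, 484, 275, 33), (223, 486, 272, 6), (226, 474, 233, 157), (229, 475, 226, 153), (232, 475, 218, 156), (235, 475, 211, 158), (238, 478, 210, 122), (241, 482, 210, 79), (244, 486, 209, 33), (247, 485, 199, 46), (250, 487, 194, 26), (253, 484, 181, 59), (256, 479, 163, 129), (259, 479, 157, 122), (262, 481, 151, 104), (265, 486, 151, 47), (268, 490, 148, 4), (271, 490, 139, 7), (274, 489, 129, 22), (277, 488, 120, 33), (280, 490, 113, 13), (283, 491, 106, 0)]
235 [(172, 455, 414, -2), (175, 455, 406, -1), (178, 447, 355, 139), (181, 381, -3, 1315), (184, 448, 339, 142), (187, 449, 335, 129), (190, 451, 336, 99), (193, 453, 336, 69), (196, 454, 335, 45), (199, 457, 338, 2), (202, 457, 327, 12), (205, 457, 320, 6), (208, 451, 286, 112), (211, 452,
[... 624 characters left out ...]
 140), (187, 424, 339, 111), (190, 425, 337, 89), (193, 427, 337, 61), (196, 429, 343, 7), (199, 429, 335, 6), (202, 429, 328, 2), (205, 429, 315, 21), (208, 426, 286, 110), (211, 426, 280, 101), (214, 428, 280, 69), (217, 429, 279, 37), (220, 431, 277, 6), (223, 425, 238, 157), (226, 425, 230, 157), (229, 426, 223, 156), (232, 426, 216, 155), (235, 427, 214, 124), (238, 429, 215, 80), (241, 431, 214, 38), (244, 432, 210, 10), (247, 433, 203, 3), (250, 433, 195, 5), (253, 429, 169, 124), (256, 429, 162, 125), (259, 430, 156, 111), (262, 432, 156, 52), (265, 434, 153, 7), (268, 435, 145, 4), (271, 434, 135, 19), (274, 434, 125, 38), (277, 435, 120, 5), (280, 436, 112, 0), (283, 436, 104, -5)]
```

View pics/top0c.png

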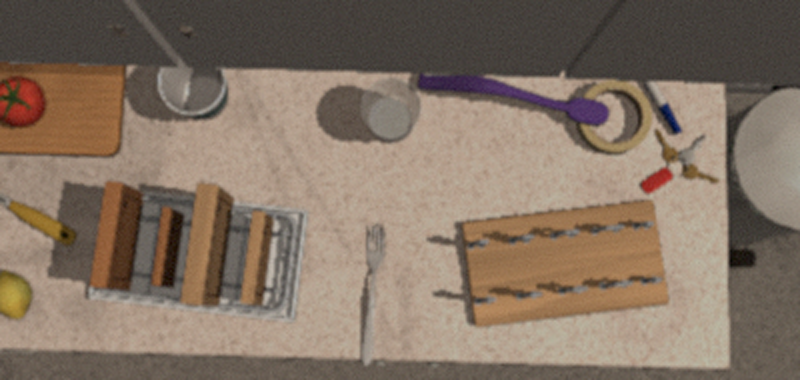

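View pics/side0c.png

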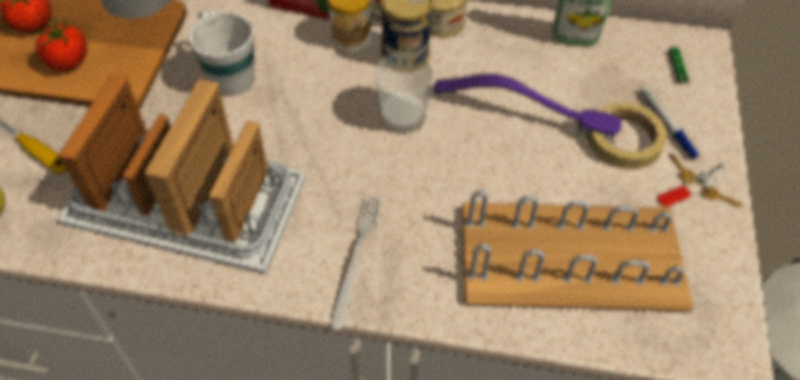

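```bash
cat >> h.py <<'E'
B={"medium":(0.345,.134,.022,.115),"tiny":(.281,.102,.012,.085),"large":(.225,.150,.027,.130),"small":(.162,.118,.017,.100)}
def fit(c,d,b0,L,T,z,w=.03,zt=.008):
    P=rect(c,d,[.3,b0-w,z-zt],[.62,b0+w,z+zt])
    r=cv2.minAreaRect((P[:,:2]*1000).astype(np.float32))
    q=P[:,:2]-P[:,:2].mean(0); e=np.linalg.svd(q,full_matrices=False)[2][0]; e=e*np.sign(e[0])
    lo,hi=np.percentile(P[:,:2]@e,[1,99]);n=np.array([-e[1],e[0]]); a,b=np.percentile(P[:,:2]@n,[2,98])
    return len(P),np.round(((lo+hi)/2*e+(a+b)/2*n)*1000,1),round(np.degrees(np.arctan2(e[1],e[0])),1),"LT",round((hi-lo)*1000),round((b-a)*1000), np.round(np.median(P[:,2])*1000)
E
python3 - <<'E'
from h import *
for c in("side","top"):
    d=np.load(f"pics/{c}0.npy")
    for n,(y,L,T,H) in B.items(): print(c,n,fit(c,d,y,L,T,.026+H))
    P=rect(c,d,[.33,-.37,.009],[.62,-.02,.024]); r=cv2.minAreaRect((P[:,:2]*1000).astype(np.float32)); print(c,"stand",len(P),r,np.median(P[:,2]))
    # robust: in rotated frame percentiles
    for a in np.radians([r[2],r[2]-90]):
        R=np.array([[np.cos(a),-np.sin(a)],[np.sin(a),np.cos(a)]]); Q=P[:,:2]@R; lo,hi=np.percentile(Q,[.7,99.3],axis=0); print(np.degrees(a),R@((lo+hi)/2),hi-lo)
    P=rect(c,d,[.33,-.37,.03],[.62,-.02,.1]); print(len(P))
    i=np.argsort(P[:,1])[::-1]; print(np.round(P[i][::max(1,len(P)//60)]*1000).astype(int).tolist())
    P=rect(c,d,[.33,.08,.002],[.62,.4,.015]);print("tray",cv2.minAreaRect((P[:,:2]*1000).astype(np.float32)))
E
```

```text
side medium (500, array([467.9, 343.3]), np.float64(-5.3), 'LT', 131, 22, np.float64(143.0))
side tiny (232, array([457.1, 281.3]), np.float64(-5.0), 'LT', 100, 12, np.float64(113.0))
side large (687, array([458.1, 224. ]), np.float64(-5.1), 'LT', 147, 26, np.float64(158.0))
side small (355, array([445.8, 161.8]), np.float64(-5.6), 'LT', 116, 16, np.float64(128.0))
side stand 4831 ((496.492919921875, -242.23828125), (231.4268798828125, 262.88916015625), 7.46044397354126) 0.01799436318338337
7.46044397354126 [ 0.49236409 -0.23915906] [0.22133967 0.2523323 ]
-82.53955602645875 [ 0.49236409 -0.23915906] [0.2523323  0.22133967]
673
[[617, -21, 93], [618, -22, 48], [620, -25, 38], [475, -118, 42], [475, -120, 78], [475, -122, 57], [475, -124, 86], [400, -130, 63], [475, -131, 88], [480, -133, 70], [476, -134, 88], [400, -134, 37], [477, -136, 87], [477, -137, 75], [404, -143, 87], [403, -145, 72], [403, -147, 55], [401, -149, 58], [482, -176, 70], [482, -179, 70], [484, -182, 77], [409, -187, 66], [488, -189, 81], [408, -191, 72], [412, -194, 80], [486, -195, 69], [487, -197, 76], [409, -
[... 1882 characters left out ...]
[414, -244, 53], [495, -245, 72], [414, -247, 63], [414, -249, 67], [416, -251, 68], [496, -254, 67], [419, -256, 72], [493, -257, 66], [493, -260, 63], [419, -264, 71], [422, -268, 62], [502, -289, 40], [501, -292, 52], [497, -296, 59], [503, -299, 58], [500, -301, 61], [423, -301, 58], [500, -303, 61], [426, -305, 64], [500, -308, 63], [426, -311, 61], [426, -314, 62], [503, -315, 59], [429, -318, 56], [429, -320, 58], [429, -325, 60], [429, -331, 57], [508, -348, 44], [506, -351, 44], [508, -354, 51], [431, -358, 35], [511, -360, 51], [433, -362, 51], [433, -364, 52], [433, -367, 52]]
tray ((475.0125427246094, 240.00396728515625), (319.9432373046875, 289.7506408691406), 89.99315643310547)
```

Run:
```python
from h import *
for c in("side","top"):
    d=np.load(f"pics/{c}0.npy"); P=cloud(c,d); im=cv2.imread(f"pics/{c}0.png").astype(int)
    hsv=cv2.cvtColor(im.astype(np.uint8),cv2.COLOR_BGR2HSV)
    m=(d>0)&np.all(P>[.36,-.40,.002],-1)&np.all(P<[.58,-.08,.026],-1)&(hsv[...,1]>95)&(hsv[...,0]<25)
    m=cv2.morphologyEx(m.astype(np.uint8),cv2.MORPH_CLOSE,np.ones((3,3)))
    n,l,s,_=cv2.connectedComponentsWithStats(m); k=1+np.argmax(s[1:,4]); m=(l==k)&(d>0)&(P[...,2]<.026)&(P[...,2]>.008)
    Q=P[m][:,:2]; r=cv2.minAreaRect((Q*1000).astype(np.float32)); print(c,m.sum(),r)
    best=None
    for th in np.radians(np.arange(6,11,.1)):
        R=np.array([[np.cos(th),-np.sin(th)],[np.sin(th),np.cos(th)]]); q=Q@R; lo,hi=np.percentile(q,[1,99],axis=0); A=np.prod(hi-lo)
        if best is None or A<best[0]: best=(A,np.degrees(th),R@((lo+hi)/2),hi-lo)
    print(best)
    th=np.radians(8.3);R=np.array([[np.cos(th),-np.sin(th)],[np.sin(th),np.cos(th)]])
    W=rect(c,d,[.36,-.40,.030],[.55,-.08,.1]); q=W[:,:2]@R - best[2]@R
    q=q[(abs(abs(q[:,0])-.038)<.015)]
    for s in(-1,1):
        y=np.sort(q[q[:,0]*s>0][:,1])*1000; g=np.split(y,np.where(np.diff(y)>8)[0]+1); print(s,"x",np.polyfit(q[q[:,0]*s>0][:,1],q[q[:,0]*s>0][:,0],1),[(round(a[0]),round(a[-1])) for a in g])
```

```text
side 4852 ((468.8562927246094, -260.83197021484375), (173.33175659179688, 293.08056640625), 8.791111946105957)
(np.float64(0.03738981428846278), np.float64(7.999999999999994), array([ 0.45432307, -0.25027906]), array([0.14186132, 0.26356595]))
-1 x [ 0.00259376 -0.03709451] [(-122, -102), (-79, -44), (-17, 13), (45, 70), (108, 128)]
1 x [-0.0031505   0.03913111] [(-121, -102), (-79, -45), (-17, 13), (45, 71), (108, 128)]
top 4572 ((456.24554443359375, -251.07138061523438), (143.66737365722656, 269.93572998046875), 8.327446937561035)
(np.float64(0.03681941932782785), np.float64(7.699999999999993), array([ 0.45616357, -0.25031631]), array([0.14012211, 0.26276666]))
-1 x [ 0.00030241 -0.03910547] [(-120, -103), (-76, -44), (-16, 13), (47, 71), (109, 128)]
1 x [-0.00209067  0.03660832] [(-122, -102), (-76, -45), (-17, 13), (48, 71), (110, 129)]
```

Add to h.py:
```python
def go(x,y,z,ang):
    "left to do: turn (tool z rad), then shift along tool axes after the turn"
    o=env.observe(); R=np.array(o["tool_rot"]); a=np.degrees(np.arctan2(R[1,1],R[0,1])); t=np.radians(ang)
    Y=np.array([np.cos(t),np.sin(t),0]);Z=np.array([0,0,-1.]);X=np.cross(Y,Z); d=np.array([x,y,z])-o["position"]
    print("t",round(o["time_s"],2),"turn",round(-np.radians(ang-a),4),"shift",np.round([d@X,d@Y,d@Z],4),"tilt",np.round(R[:2,2],4),"w",round(o["grip_width"],4),"F",np.round(o["ft_force"],1))
```

```text
(no output)
```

move_arm(plan="0 0 0 0 0 -0.108 0.044; 0 0 0 0 0 -0.108 0.044; 0 0 0 0 0 -0.108 0.044; -0.0373 -0.0367 0 0 0 0 0.044; -0.0373 -0.0367 0 0 0 0 0.044; -0.0373 -0.0367 0 0 0 0 0.044; -0.0373 -0.0367 0 0 0 0 0.044; -0.0373 -0.0367 0 0 0 0 0.044; -0.0373 -0.0367 0 0 0 0 0.044; -0.0373 -0.0367 0 0 0 0 0.044; 0 0 0 0 0 0 0.044; 0 0 0 0 0 0 0.044", grip_force=50)

```text
time_s: 3.2
position: [0.4576, 0.2249, 0.2313]
tool_rot: [[-0.996, 0.089, -0.0], [0.089, 0.996, 0.0], [0.0, 0.0, -1.0]]
ft_force: [-0.2, -0.5, -0.9]
grip_width: 0.0442
gripper_force: 0.0
```

```bash
python3 -c "
from h import *
go(.458,.2245,.120,84.9)"
```

```text
t 3.2 turn -0.0001 shift [-0.0004 -0.0004  0.1113] tilt [-0.0004  0.0002] w 0.0442 F [-0.2 -0.5 -0.9]
```

move_arm(plan="0 0 0.03 0 0 0 0.044; 0 0 0.03 0 0 0 0.044; 0 0 0.03 0 0 0 0.044; 0 0 0.021 0 0 0 0.044; 0 0 0 0 0 0 0.044; 0 0 0 0 0 0 0.02; 0 0 0 0 0 0 0.02; 0 0 0 0 0 0 0.02; 0 0 0 0 0 0 0.02; 0 0 0 0 0 0 0.02; 0 0 0 0 0 0 0.02", grip_force=50)

```text
time_s: 4.58
position: [0.4582, 0.2252, 0.1213]
tool_rot: [[-0.996, 0.089, 0.002], [0.089, 0.996, 0.001], [-0.001, 0.001, -1.0]]
ft_force: [-1.3, 1.8, 6.2]
grip_width: 0.0265
gripper_force: 51.3
```

move_arm(plan="0 0 -0.01 0 0 0 0.02; 0 0 -0.02 0 0 0 0.02; 0 0 -0.03 0 0 0 0.02; 0 0 -0.03 0 0 0 0.02; 0 0 -0.03 0 0 0 0.02; 0 0 -0.02 0 0 0 0.02; 0 0 0 0 0 -0.078 0.02; 0 0 0 0 0 -0.078 0.02; 0 0 0 0 0 -0.076 0.02; 0 0 0 0 0 0 0.02; 0 0 0 0 0 0 0.02", grip_force=50)

```text
time_s: 5.95
position: [0.4578, 0.2246, 0.2604]
tool_rot: [[-0.99, -0.141, -0.0], [-0.141, 0.99, -0.0], [0.0, -0.0, -1.0]]
ft_force: [-0.2, 0.4, -4.8]
grip_width: 0.0266
gripper_force: 50.1
```

Run:
```python
from h import *
go(.4425,-.1617,.25,98.2)
o=env.observe();p=o["position"]
for c in("side","top"):
    im,d=viewer.get_image(c); cv2.imwrite(f"pics/{c}1.png",im[:,:,::-1]); np.save(f"pics/{c}1.npy",d)
    # board faces/bottom: cloud around it below tool
    P=rect(c,d,[.36,p[1]-.03,p[2]-.11],[.56,p[1]+.03,p[2]-.005])
    Y=o["tool_rot"][:,1]; X=o["tool_rot"][:,0]; q=np.c_[(P-p)@X,(P-p)@Y,P[:,2]]*1000
    print(c,len(q),np.round(np.percentile(q,[1,50,99],axis=0)).tolist())
cv2.imwrite("pics/s1c.png",cv2.resize(cv2.imread("pics/side1.png")[60:300,130:530],(800,480)))
```

```text
t 5.95 turn -0.0015 shift [ 0.0703 -0.3802  0.0104] tilt [-0.0002 -0.0002] w 0.0266 F [-0.2  0.4 -4.8]
side 1028 [[-72.0, -15.0, 170.0], [38.0, -13.0, 213.0], [74.0, 12.0, 254.0]]
top 121 [[-74.0, -14.0, 166.0], [17.0, -13.0, 183.0], [73.0, -12.0, 209.0]]
```

View pics/s1c.png

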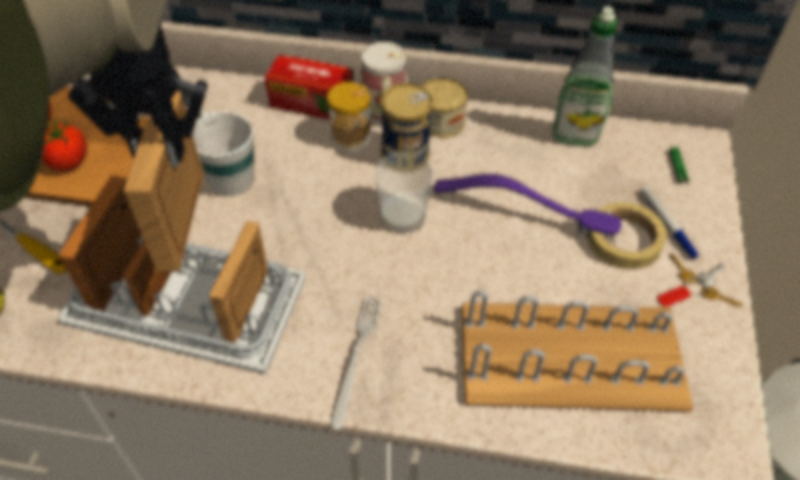

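move_arm(plan="0.0088 -0.0475 0 0 0 0 0.02; 0.0088 -0.0475 0 0 0 0 0.02; 0.0088 -0.0475 0 0 0 0 0.02; 0.0088 -0.0475 0 0 0 0 0.02; 0.0088 -0.0475 0 0 0 0 0.02; 0.0088 -0.0475 0 0 0 0 0.02; 0.0088 -0.0475 0 0 0 0 0.02; 0.0087 -0.0477 0 0 0 0 0.02; 0 0 0 0 0 0 0.02; 0 0 0 0 0 0 0.02; 0 0 0.02 0 0 0 0.02; 0 0 0 0 0 0 0.02")

```text
time_s: 7.55
position: [0.4422, -0.1602, 0.2396]
tool_rot: [[-0.99, -0.144, -0.002], [-0.144, 0.99, 0.002], [0.002, 0.002, -1.0]]
ft_force: [0.1, 0.1, -2.9]
grip_width: 0.0264
gripper_force: 51.2
```

```bash
cat >> h.py <<'E'
def held(tag,dz=.11):
    o=env.observe();p=o["position"]
    for c in("side","top"):
        im,d=viewer.get_image(c); cv2.imwrite(f"pics/{c}{tag}.png",im[:,:,::-1]); np.save(f"pics/{c}{tag}.npy",d)
        Y=o["tool_rot"][:,1]; X=o["tool_rot"][:,0]; P=cloud(c,d).reshape(-1,3)[d.ravel()>0]
        q=np.c_[(P-p)@X,(P-p)@Y,P[:,2]]*1000; q=q[(abs(q[:,0])<90)&(abs(q[:,1])<22)&(P[:,2]<p[2]-.005)&(P[:,2]>p[2]-dz)]
        if len(q): print(c,len(q),np.round(np.percentile(q,[1,50,99],axis=0)).tolist())
E
python3 - <<'E'
from h import *
go(.4425,-.1617,.1115,98.2); held("2",.09)
E
```

```text
t 7.55 turn 0.0015 shift [-1.000e-04 -1.600e-03  1.281e-01] tilt [-0.0022  0.0016] w 0.0264 F [ 0.1  0.1 -2.9]
side 587 [[-58.0, -12.0, 151.0], [71.0, 13.0, 191.0], [74.0, 14.0, 234.0]]
top 113 [[7.0, 13.0, 151.0], [36.0, 14.0, 193.0], [65.0, 14.0, 233.0]]
```

move_arm(plan="0 -0.001 0.03 0 0 0 0.02; 0 0 0.03 0 0 0 0.02; 0 0 0.02 0 0 0 0.02; 0 0 0.015 0 0 0 0.02; 0 0 0.01 0 0 0 0.02; 0 0 0 0 0 0 0.02; 0 0 0 0 0 0 0.02")

```text
time_s: 8.52
position: [0.4432, -0.1627, 0.136]
tool_rot: [[-0.99, -0.143, 0.001], [-0.143, 0.99, -0.001], [-0.001, -0.001, -1.0]]
ft_force: [0.0, -0.6, -3.7]
grip_width: 0.0263
gripper_force: 51.2
```

Run:
```python
from h import *
go(.4425,-.1617,.1115,98.2); held("3",.09)
cv2.imwrite("pics/s3c.png",np.hstack([cv2.resize(cv2.imread("pics/side3.png")[130:290,340:500],(390,390)),cv2.resize(cv2.imread("pics/top3.png")[160:300,340:480],(390,390))]))
go(.4425,-.1617,.1115,98.2)
```

```text
t 8.53 turn 0.0003 shift [0.0005 0.0011 0.0245] tilt [ 0.0012 -0.0008] w 0.0263 F [ 0.  -0.6 -3.7]
side 443 [[-46.0, -12.0, 47.0], [71.0, 13.0, 86.0], [74.0, 21.0, 131.0]]
top 27 [[7.0, 14.0, 50.0], [19.0, 14.0, 88.0], [31.0, 15.0, 126.0]]
t 8.62 turn 0.0001 shift [0.0004 0.0011 0.0244] tilt [ 0.001  -0.0007] w 0.0265 F [ 0.9 -0.8 -3.2]
```

View pics/s3c.png

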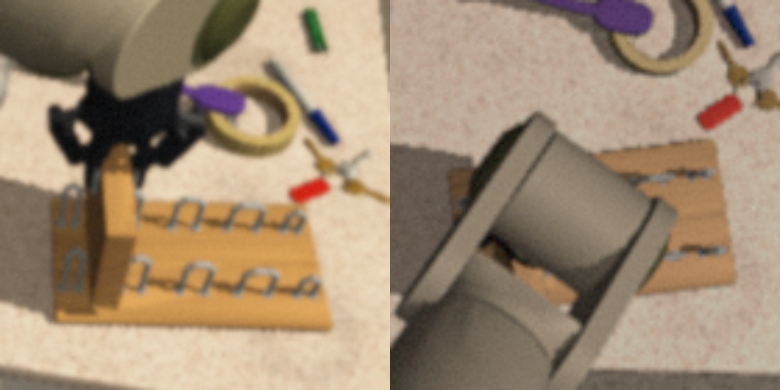

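move_arm(plan="0 0.0005 0.01 0 0 0 0.02; 0 0 0.008 0 0 0 0.02; 0 0 0.004 0 0 0 0.02; 0 0 0.0025 0 0 0 0.02; 0 0 0 0 0 0 0.02; 0 0 0 0 0 0 0.02")

```text
time_s: 9.38
position: [0.4425, -0.1621, 0.1116]
tool_rot: [[-0.99, -0.143, 0.0], [-0.143, 0.99, -0.0], [-0.0, -0.0, -1.0]]
ft_force: [-4.0, 0.8, 7.1]
grip_width: 0.0262
gripper_force: 52.7
```

move_arm(plan="0 0 0 0 0 0 0.034; 0 0 0 0 0 0 0.042; 0 0 0 0 0 0 0.042; 0 0 0 0 0 0 0.042; 0 0 -0.01 0 0 0 0.042; 0 0 -0.03 0 0 0 0.042; 0 0 -0.03 0 0 0 0.042; 0 0 -0.03 0 0 0 0.042; 0 0 -0.02 0 0 0 0.038; 0 0 0 0 0 0.116 0.038; 0 0 0 0 0 0.116 0.038; 0 0 0 0 0 0 0.038")

```text
time_s: 10.88
position: [0.4426, -0.1621, 0.2314]
tool_rot: [[-0.996, 0.088, 0.001], [0.088, 0.996, -0.0], [-0.001, -0.0, -1.0]]
ft_force: [-0.1, 0.4, -0.3]
grip_width: 0.0381
gripper_force: 0.0
```

Run:
```python
from h import *
go(.4676,.3440,.2,84.8); 
im,d=viewer.get_image("side"); cv2.imwrite("pics/side4.png",im[:,:,::-1])
P=rect("side",d,[.34,-.19,.025],[.54,-.135,.17]); th=np.radians(8.2); X=np.array([np.cos(th),np.sin(th)]);Y=np.array([-X[1],X[0]])
p=P[:,:2]-[.4553,-.2508]; q=np.c_[p@X,p@Y,P[:,2]]*1000
for lo in(30,60,100,140): 
    s=q[(q[:,2]>lo)&(q[:,2]<lo+15)]; print(lo,len(s),np.round(np.percentile(s,[2,50,98],axis=0),1).tolist())
```

```text
t 10.88 turn 0.003 shift [0.021  0.5063 0.0314] tilt [ 0.0006 -0.0005] w 0.0381 F [-0.1  0.4 -0.3]
30 89 [[-73.2, 78.4, 30.6], [-42.6, 103.1, 37.5], [45.0, 113.0, 44.6]]
60 102 [[-73.8, 78.8, 60.8], [-44.4, 103.2, 67.7], [58.6, 112.3, 74.2]]
100 94 [[-73.6, 79.0, 100.5], [-56.0, 102.9, 106.9], [69.1, 103.7, 114.5]]
140 705 [[-72.3, 77.2, 141.6], [-8.6, 90.4, 147.9], [72.4, 103.2, 150.3]]
```

move_arm(plan="0.0021 0.0506 0 0 0 0 0.038; 0.0021 0.0506 0 0 0 0 0.038; 0.0021 0.0506 0 0 0 0 0.038; 0.0021 0.0506 0 0 0 0 0.038; 0.0021 0.0506 0 0 0 0 0.038; 0.0021 0.0506 0 0 0 0 0.038; 0.0021 0.0506 0 0 0 0 0.038; 0.0021 0.0506 0 0 0 0 0.038; 0.0021 0.0506 0 0 0 0 0.038; 0.0021 0.0509 0 0 0 0 0.038; 0 0 0 0 0 0 0.038; 0 0 0 0 0 0 0.038")

```text
time_s: 12.42
position: [0.4665, 0.3438, 0.2307]
tool_rot: [[-0.996, 0.087, -0.0], [0.087, 0.996, -0.0], [0.0, -0.0, -1.0]]
ft_force: [0.0, -0.4, -0.0]
grip_width: 0.038
gripper_force: 0.0
```

Run:
```python
from h import *
go(.4676,.3440,.105,84.8)
```

```text
t 12.43 turn 0.0035 shift [-0.001   0.0003  0.1257] tilt [-0.0003 -0.0004] w 0.038 F [ 0.  -0.4 -0. ]
```

move_arm(plan="-0.001 0 0.03 0 0 0.003 0.038; 0 0 0.03 0 0 0 0.038; 0 0 0.03 0 0 0 0.038; 0 0 0.025 0 0 0 0.038; 0 0 0.0105 0 0 0 0.038; 0 0 0 0 0 0 0.038; 0 0 0 0 0 0 0.015; 0 0 0 0 0 0 0.015; 0 0 0 0 0 0 0.015; 0 0 0 0 0 0 0.015; 0 0 0 0 0 0 0.015; 0 0 0 0 0 0 0.015", grip_force=45)

```text
time_s: 13.92
position: [0.4682, 0.3442, 0.1065]
tool_rot: [[-0.996, 0.092, 0.002], [0.092, 0.996, 0.001], [-0.002, 0.001, -1.0]]
ft_force: [0.4, -0.9, 5.4]
grip_width: 0.0215
gripper_force: 45.7
```

move_arm(plan="0 0 -0.01 0 0 0 0.015; 0 0 -0.02 0 0 0 0.015; 0 0 -0.03 0 0 0 0.015; 0 0 -0.03 0 0 0 0.015; 0 0 -0.03 0 0 0 0.015; 0 0 -0.03 0 0 0 0.015; 0 0 -0.01 0 0 -0.078 0.015; 0 0 0 0 0 -0.078 0.015; 0 0 0 0 0 -0.078 0.015; 0 0 0 0 0 0 0.015; 0 0 0 0 0 0 0.015")

```text
time_s: 15.3
position: [0.4675, 0.344, 0.2654]
tool_rot: [[-0.99, -0.14, -0.0], [-0.14, 0.99, -0.0], [0.0, -0.0, -1.0]]
ft_force: [0.5, 1.3, -2.0]
grip_width: 0.0216
gripper_force: 44.6
```

Run:
```python
from h import *
go(.4510,-.2211,.0965,98.2); held("5",.07)
```

```text
t 15.3 turn -0.0024 shift [ 0.0969 -0.5569  0.1689] tilt [-0.0003 -0.0001] w 0.0216 F [ 0.5  1.3 -2. ]
side 918 [[-65.0, -12.0, 196.0], [21.0, -11.0, 229.0], [67.0, 9.0, 260.0]]
top 322 [[-64.0, -11.0, 196.0], [13.0, -10.0, 226.0], [65.0, -8.0, 259.0]]
```

Held centred and upright. Over to the stand in 11 rows.

move_arm(plan="0.0088 -0.0506 0 0 0 0 0.015; 0.0088 -0.0506 0 0 0 0 0.015; 0.0088 -0.0506 0 0 0 0 0.015; 0.0088 -0.0506 0 0 0 0 0.015; 0.0088 -0.0506 0 0 0 0 0.015; 0.0088 -0.0506 0 0 0 0 0.015; 0.0088 -0.0506 0 0 0 0 0.015; 0.0088 -0.0506 0 0 0 0 0.015; 0.0088 -0.0506 0 0 0 0 0.015; 0.0088 -0.0506 0 0 0 0 0.015; 0.0089 -0.0509 0 0 0 -0.002 0.015; 0 0 0 0 0 0 0.015")

```text
time_s: 16.9
position: [0.4503, -0.224, 0.2649]
tool_rot: [[-0.99, -0.139, -0.0], [-0.139, 0.99, -0.0], [0.001, -0.0, -1.0]]
ft_force: [-0.8, 0.6, -1.5]
grip_width: 0.0215
gripper_force: 45.3
```

move_arm(plan="0 0 0 0 0 0 0.015; 0 0 0.02 0 0 0 0.015; 0 0 0 0 0 0 0.015; 0 0 0 0 0 0 0.015")

```text
time_s: 17.4
position: [0.451, -0.2205, 0.2461]
tool_rot: [[-0.989, -0.145, 0.001], [-0.145, 0.989, -0.001], [-0.001, -0.001, -1.0]]
ft_force: [0.9, 0.4, -1.2]
grip_width: 0.0215
gripper_force: 45.2
```

Run:
```python
from h import *
go(.4510,-.2211,.0965,98.2); held("6",.07);go(.4510,-.2211,.0965,98.2)
```

```text
t 17.4 turn 0.0021 shift [ 1.000e-04 -6.000e-04  1.496e-01] tilt [ 0.0008 -0.0007] w 0.0215 F [ 0.9  0.4 -1.2]
side 538 [[-63.0, -9.0, 177.0], [45.0, 11.0, 206.0], [67.0, 12.0, 240.0]]
top 120 [[-65.0, 11.0, 177.0], [18.0, 12.0, 208.0], [45.0, 13.0, 240.0]]
t 17.5 turn 0.0017 shift [ 0.     -0.0003  0.1496] tilt [ 0.0011 -0.0008] w 0.0214 F [-0.3  0.2 -1.8]
```

move_arm(plan="0 -0.0005 0.03 0 0 0.002 0.015; 0 0 0.03 0 0 0 0.015; 0 0 0.03 0 0 0 0.015; 0 0 0.02 0 0 0 0.015; 0 0 0.015 0 0 0 0.015; 0 0 0.01 0 0 0 0.015; 0 0 0 0 0 0 0.015; 0 0 0 0 0 0 0.015")

```text
time_s: 18.5
position: [0.4511, -0.2217, 0.111]
tool_rot: [[-0.99, -0.142, 0.001], [-0.142, 0.99, -0.001], [-0.001, -0.001, -1.0]]
ft_force: [0.0, -0.6, -1.9]
grip_width: 0.0217
gripper_force: 45.3
```

Run:
```python
from h import *
go(.4510,-.2211,.0965,98.2)
```

```text
t 18.5 turn -0.0008 shift [-0.      0.0006  0.0145] tilt [ 0.001  -0.0008] w 0.0217 F [ 0.  -0.6 -1.9]
```

move_arm(plan="0 0 0.008 0 0 0 0.015; 0 0 0.004 0 0 0 0.015; 0 0 0.0025 0 0 0 0.015; 0 0 0 0 0 0 0.015; 0 0 0 0 0 0 0.015")

```text
time_s: 19.12
position: [0.4506, -0.2216, 0.0966]
tool_rot: [[-0.99, -0.142, 0.0], [-0.142, 0.99, -0.001], [-0.0, -0.001, -1.0]]
ft_force: [-4.7, 1.3, 8.5]
grip_width: 0.021
gripper_force: 46.8
```

Contact made; release, retreat, aim at the small board.

move_arm(plan="0 0 0 0 0 0 0.028; 0 0 0 0 0 0 0.035; 0 0 0 0 0 0 0.035; 0 0 0 0 0 0 0.035; 0 0 -0.01 0 0 0 0.035; 0 0 -0.03 0 0 0 0.035; 0 0 -0.04 0 0 0 0.035; 0 0 -0.04 0 0 0 0.033; 0 0 -0.02 0 0 0 0.033; 0 0 0 0 0 0.116 0.033; 0 0 0 0 0 0.116 0.033; 0 0 0 0 0 0 0.033")

```text
time_s: 20.62
position: [0.4506, -0.2214, 0.2364]
tool_rot: [[-0.996, 0.089, 0.0], [0.089, 0.996, -0.0], [-0.0, -0.0, -1.0]]
ft_force: [0.2, -0.3, -0.1]
grip_width: 0.033
gripper_force: 0.0
```

```bash
cat >> h.py <<'E'
def stood(tag,ys,zt,c="side"):
    im,d=viewer.get_image(c); cv2.imwrite(f"pics/{c}{tag}.png",im[:,:,::-1])
    P=cloud(c,d).reshape(-1,3)[d.ravel()>0]; th=np.radians(8.2); X=np.array([np.cos(th),np.sin(th)]);Y=np.array([-X[1],X[0]])
    p=P[:,:2]-[.4553,-.2508]; q=np.c_[p@X,p@Y,P[:,2]]*1000; q=q[(abs(q[:,0])<90)&(abs(q[:,1]-ys)<22)]
    for lo in(30,60,zt-8):
        s=q[(q[:,2]>lo)&(q[:,2]<lo+16)]
        if len(s): print(lo,len(s),np.round(np.percentile(s,[2,50,98],axis=0),1).tolist())
E
python3 - <<'E'
from h import *
go(.4453,.1622,.0905,84.7); stood("7",30,131); 
im,d=viewer.get_image("top"); print(fit("top",d,.162,0,0,.126),fit("top",d,.281,0,0,.111))
E
```

```text
t 20.62 turn 0.0038 shift [0.0408 0.3815 0.1459] tilt [ 0.0003 -0.0003] w 0.033 F [ 0.2 -0.3 -0.1]
30 100 [[-67.0, 22.7, 30.0], [-37.6, 41.1, 38.6], [46.5, 51.0, 44.9]]
60 122 [[-67.3, 21.8, 60.9], [-35.8, 41.1, 68.1], [58.4, 50.9, 75.5]]
123 538 [[-66.3, 19.9, 125.6], [-7.7, 31.3, 132.7], [63.5, 41.2, 135.4]]
(329, array([444.7, 162.7]), np.float64(-5.1), 'LT', 114, 17, np.float64(126.0)) (210, array([456.4, 282. ]), np.float64(-5.0), 'LT', 98, 12, np.float64(111.0))
```

move_arm(plan="0.0051 0.0477 0 0 0 0.003 0.033; 0.0051 0.0477 0 0 0 0 0.033; 0.0051 0.0477 0 0 0 0 0.033; 0.0051 0.0477 0 0 0 0 0.033; 0.0051 0.0477 0 0 0 0 0.033; 0.0051 0.0477 0 0 0 0 0.033; 0.0051 0.0477 0 0 0 0 0.033; 0.0051 0.0477 0 0 0 0 0.033; 0 0 0 0 0 0 0.033; 0 0 0 0 0 0 0.033; 0 0 0.03 0 0 0 0.033; 0 0 0 0 0 0 0.033")

```text
time_s: 22.22
position: [0.4446, 0.161, 0.2047]
tool_rot: [[-0.996, 0.094, -0.004], [0.094, 0.996, -0.001], [0.004, -0.001, -1.0]]
ft_force: [-0.0, -1.1, 0.4]
grip_width: 0.033
gripper_force: 0.0
```

Run:
```python
from h import *
go(.4453,.1622,.0905,84.8)
```

```text
t 22.23 turn -0.0033 shift [-0.0005  0.0012  0.1142] tilt [-0.0038 -0.0005] w 0.033 F [-0.  -1.1  0.4]
```

move_arm(plan="0 0.0008 0.03 0 0 -0.002 0.033; 0 0 0.03 0 0 0 0.033; 0 0 0.03 0 0 0 0.033; 0 0 0.018 0 0 0 0.033; 0 0 0.0075 0 0 0 0.033; 0 0 0 0 0 0 0.033; 0 0 0 0 0 0 0.01; 0 0 0 0 0 0 0.01; 0 0 0 0 0 0 0.01; 0 0 0 0 0 0 0.01; 0 0 0 0 0 0 0.01; 0 0 0 0 0 0 0.01", grip_force=40)

```text
time_s: 23.72
position: [0.446, 0.163, 0.0912]
tool_rot: [[-0.996, 0.09, 0.002], [0.09, 0.996, -0.0], [-0.002, 0.0, -1.0]]
ft_force: [-0.6, -1.8, 6.2]
grip_width: 0.0163
gripper_force: 42.4
```

move_arm(plan="0 0 -0.01 0 0 0 0.01; 0 0 -0.02 0 0 0 0.01; 0 0 -0.03 0 0 0 0.01; 0 0 -0.03 0 0 0 0.01; 0 0 -0.03 0 0 0 0.01; 0 0 -0.03 0 0 0 0.01; 0 0 -0.005 0 0 -0.078 0.01; 0 0 0 0 0 -0.078 0.01; 0 0 0 0 0 -0.078 0.01; 0 0 0 0 0 0 0.01; 0 0 0 0 0 0 0.01")

```text
time_s: 25.1
position: [0.4453, 0.163, 0.2455]
tool_rot: [[-0.99, -0.141, -0.0], [-0.141, 0.99, -0.0], [0.0, 0.0, -1.0]]
ft_force: [-0.3, 0.6, -2.0]
grip_width: 0.0164
gripper_force: 41.4
```

Run:
```python
from h import *
go(.4596,-.2805,.0812,98.2); held("8",.055)
```

```text
t 25.1 turn -0.0014 shift [ 0.0491 -0.441   0.1643] tilt [-0.0001 -0.    ] w 0.0164 F [-0.3  0.6 -2. ]
side 359 [[-56.0, -9.0, 191.0], [36.0, -8.0, 214.0], [59.0, 8.0, 240.0]]
```

move_arm(plan="0.0054 -0.049 0 0 0 0 0.01; 0.0054 -0.049 0 0 0 0 0.01; 0.0054 -0.049 0 0 0 0 0.01; 0.0054 -0.049 0 0 0 0 0.01; 0.0054 -0.049 0 0 0 0 0.01; 0.0054 -0.049 0 0 0 0 0.01; 0.0054 -0.049 0 0 0 0 0.01; 0.0054 -0.049 0 0 0 0 0.01; 0.0054 -0.049 0 0 0 0 0.01; 0 0 0 0 0 0 0.01; 0 0 0 0 0 0 0.01; 0 0 0 0 0 0 0.01")

```text
time_s: 26.7
position: [0.4603, -0.2793, 0.2455]
tool_rot: [[-0.99, -0.144, 0.0], [-0.144, 0.99, 0.0], [-0.0, 0.0, -1.0]]
ft_force: [0.4, 0.3, -1.2]
grip_width: 0.0168
gripper_force: 41.6
```

Run:
```python
from h import *
go(.4596,-.2805,.0812,98.2); held("9",.055);go(.4596,-.2805,.0812,98.2)
```

```text
t 26.7 turn 0.0011 shift [ 0.0009 -0.001   0.1643] tilt [0.0001 0.0001] w 0.0168 F [ 0.4  0.3 -1.2]
side 458 [[-55.0, -6.0, 191.0], [29.0, 9.0, 214.0], [59.0, 10.0, 240.0]]
top 54 [[-57.0, 8.0, 192.0], [-44.0, 9.0, 218.0], [20.0, 10.0, 239.0]]
t 26.8 turn 0.0012 shift [ 0.0009 -0.0009  0.1644] tilt [ 0.0003 -0.0002] w 0.0165 F [-0.2 -0.4 -1.4]
```

move_arm(plan="0 -0.001 0.03 0 0 0.001 0.01; 0 0 0.03 0 0 0 0.01; 0 0 0.03 0 0 0 0.01; 0 0 0.03 0 0 0 0.01; 0 0 0.02 0 0 0 0.01; 0 0 0.01 0 0 0 0.01; 0 0 0.006 0 0 0 0.01; 0 0 0.004 0 0 0 0.01; 0 0 0 0 0 0 0.01; 0 0 0 0 0 0 0.01")

```text
time_s: 28.05
position: [0.4605, -0.2816, 0.0858]
tool_rot: [[-0.99, -0.142, 0.001], [-0.142, 0.99, -0.001], [-0.001, -0.001, -1.0]]
ft_force: [0.2, 0.1, -2.0]
grip_width: 0.0165
gripper_force: 41.4
```

Run:
```python
from h import *
go(.4596,-.2805,.0812,98.2)
```

```text
t 28.05 turn -0.0009 shift [0.0008 0.0012 0.0046] tilt [ 0.0006 -0.0006] w 0.0165 F [ 0.2  0.1 -2. ]
```

move_arm(plan="0 0.0005 0.0025 0 0 0 0.01; 0 0 0.002 0 0 0 0.01; 0 0 0 0 0 0 0.01; 0 0 0 0 0 0 0.01")

```text
time_s: 28.55
position: [0.4603, -0.281, 0.0814]
tool_rot: [[-0.99, -0.142, 0.0], [-0.142, 0.99, -0.0], [-0.0, -0.001, -1.0]]
ft_force: [-3.3, 0.2, 5.3]
grip_width: 0.0169
gripper_force: 42.4
```

move_arm(plan="0 0 0 0 0 0 0.022; 0 0 0 0 0 0 0.029; 0 0 0 0 0 0 0.029; 0 0 0 0 0 0 0.029; 0 0 -0.01 0 0 0 0.029; 0 0 -0.03 0 0 0 0.029; 0 0 -0.04 0 0 0 0.029; 0 0 -0.04 0 0 0 0.028; 0 0 -0.04 0 0 0 0.028; 0 0 0 0 0 0.116 0.028; 0 0 0 0 0 0.116 0.028; 0 0 0 0 0 0 0.028")

```text
time_s: 30.05
position: [0.4602, -0.2808, 0.2414]
tool_rot: [[-0.996, 0.089, 0.0], [0.089, 0.996, -0.0], [-0.0, -0.0, -1.0]]
ft_force: [0.2, -0.2, -0.0]
grip_width: 0.0282
gripper_force: 0.0
```

Run:
```python
from h import *
go(.4566,.2818,.0755,85); stood("a",-30,116)
```

```text
t 30.05 turn -0.0015 shift [0.0527 0.5602 0.1659] tilt [ 0.0004 -0.0005] w 0.0282 F [ 0.2 -0.2 -0. ]
30 107 [[-57.4, -36.5, 30.5], [-27.7, -21.1, 38.3], [47.7, -11.7, 45.1]]
60 131 [[-57.5, -36.0, 60.3], [-21.0, -21.1, 67.8], [55.1, -10.0, 75.7]]
108 380 [[-57.2, -37.2, 109.1], [-5.2, -27.7, 117.6], [56.0, -20.8, 120.8]]
```

move_arm(plan="0.0048 0.0509 0 0 0 -0.001 0.028; 0.0048 0.0509 0 0 0 0 0.028; 0.0048 0.0509 0 0 0 0 0.028; 0.0048 0.0509 0 0 0 0 0.028; 0.0048 0.0509 0 0 0 0 0.028; 0.0048 0.0509 0 0 0 0 0.028; 0.0048 0.0509 0 0 0 0 0.028; 0.0048 0.0509 0 0 0 0 0.028; 0.0048 0.0509 0 0 0 0 0.028; 0.0048 0.0509 0 0 0 0 0.028; 0.0048 0.0509 0 0 0 0 0.028; 0 0 0 0 0 0 0.028")

```text
time_s: 31.6
position: [0.4568, 0.2841, 0.2406]
tool_rot: [[-0.997, 0.082, -0.0], [0.082, 0.997, 0.0], [0.0, 0.0, -1.0]]
ft_force: [0.4, -0.5, -0.3]
grip_width: 0.0281
gripper_force: 0.0
```

move_arm(plan="0 0 0 0 0 0 0.028; 0 0 0.03 0 0 0 0.028; 0 0 0 0 0 0 0.028; 0 0 0 0 0 0 0.028")

```text
time_s: 32.1
position: [0.458, 0.2808, 0.2119]
tool_rot: [[-0.996, 0.09, 0.001], [0.09, 0.996, 0.0], [-0.001, 0.0, -1.0]]
ft_force: [0.8, -0.1, 0.5]
grip_width: 0.0279
gripper_force: 0.0
```

Run:
```python
from h import *
go(.4566,.2818,.0755,85)
```

```text
t 32.1 turn -0.0024 shift [0.0014 0.0008 0.1364] tilt [0.0012 0.0004] w 0.0279 F [ 0.8 -0.1  0.5]
```

move_arm(plan="0.0005 0.0005 0.03 0 0 0 0.028; 0 0 0.03 0 0 0 0.028; 0 0 0.03 0 0 0 0.028; 0 0 0.03 0 0 0 0.028; 0 0 0.0105 0 0 0 0.028; 0 0 0.005 0 0 0 0.028; 0 0 0 0 0 0 0.028; 0 0 0 0 0 0 0.005; 0 0 0 0 0 0 0.005; 0 0 0 0 0 0 0.005; 0 0 0 0 0 0 0.005; 0 0 0 0 0 0 0.005", grip_force=35)

```text
time_s: 33.6
position: [0.4574, 0.2822, 0.0762]
tool_rot: [[-0.996, 0.089, 0.002], [0.089, 0.996, 0.0], [-0.002, 0.001, -1.0]]
ft_force: [-0.4, -0.3, 6.6]
grip_width: 0.0118
gripper_force: 38.9
```

move_arm(plan="0 0 -0.01 0 0 0 0.005; 0 0 -0.02 0 0 0 0.005; 0 0 -0.03 0 0 0 0.005; 0 0 -0.03 0 0 0 0.005; 0 0 -0.03 0 0 0 0.005; 0 0 -0.03 0 0 0 0.005; 0 0 -0.01 0 0 -0.078 0.005; 0 0 0 0 0 -0.078 0.005; 0 0 0 0 0 -0.078 0.005; 0 0 0 0 0 0 0.005; 0 0 0 0 0 0 0.005")

```text
time_s: 34.98
position: [0.4568, 0.282, 0.2355]
tool_rot: [[-0.99, -0.143, -0.0], [-0.143, 0.99, 0.0], [0.0, 0.0, -1.0]]
ft_force: [-0.1, 0.5, -1.0]
grip_width: 0.0117
gripper_force: 38.0
```

Run:
```python
from h import *
go(.4681,-.3399,.0662,98.2); held("b",.045)
```

```text
t 34.98 turn 0.0006 shift [ 0.0775 -0.6171  0.1693] tilt [-0.0001  0.    ] w 0.0117 F [-0.1  0.5 -1. ]
side 328 [[-48.0, -7.0, 191.0], [15.0, -5.0, 210.0], [51.0, 5.0, 230.0]]
top 22 [[-48.0, -6.0, 193.0], [-36.0, -5.0, 199.0], [9.0, -4.0, 211.0]]
```

move_arm(plan="0.0064 -0.0514 0 0 0 0 0.005; 0.0064 -0.0514 0 0 0 0 0.005; 0.0064 -0.0514 0 0 0 0 0.005; 0.0064 -0.0514 0 0 0 0 0.005; 0.0064 -0.0514 0 0 0 0 0.005; 0.0064 -0.0514 0 0 0 0 0.005; 0.0064 -0.0514 0 0 0 0 0.005; 0.0064 -0.0514 0 0 0 0 0.005; 0.0064 -0.0514 0 0 0 0 0.005; 0.0064 -0.0514 0 0 0 0 0.005; 0.0064 -0.0514 0 0 0 0 0.005; 0.0064 -0.0514 0 0 0 0 0.005")

```text
time_s: 36.58
position: [0.47, -0.3411, 0.2354]
tool_rot: [[-0.99, -0.144, 0.0], [-0.144, 0.99, 0.0], [-0.0, 0.0, -1.0]]
ft_force: [0.5, -0.1, -0.5]
grip_width: 0.0116
gripper_force: 38.0
```

move_arm(plan="0 0 0 0 0 0 0.005; 0 0 0.03 0 0 0 0.005; 0 0 0.03 0 0 0 0.005; 0 0 0 0 0 0 0.005; 0 0 0 0 0 0 0.005")

```text
time_s: 37.2
position: [0.4707, -0.3393, 0.1767]
tool_rot: [[-0.989, -0.145, 0.001], [-0.145, 0.989, -0.001], [-0.001, -0.001, -1.0]]
ft_force: [0.5, -0.4, 0.6]
grip_width: 0.0118
gripper_force: 37.9
```

Run:
```python
from h import *
go(.4681,-.3399,.0662,98.2); held("c",.045);go(.4681,-.3399,.0662,98.2)
```

```text
t 37.2 turn 0.0024 shift [ 0.0026 -0.0002  0.1105] tilt [ 0.0013 -0.0013] w 0.0118 F [ 0.5 -0.4  0.6]
side 304 [[-48.0, -3.0, 132.0], [17.0, 7.0, 150.0], [51.0, 8.0, 171.0]]
top 27 [[-50.0, 5.0, 134.0], [-42.0, 6.0, 154.0], [-35.0, 7.0, 171.0]]
t 37.3 turn 0.0023 shift [0.0026 0.     0.1107] tilt [ 0.0018 -0.0019] w 0.0117 F [-0.3 -0.9 -0.7]
```

move_arm(plan="0.0015 -0.0005 0.03 0 0 0.002 0.005; 0 0 0.03 0 0 0 0.005; 0 0 0.02 0 0 0 0.005; 0 0 0.014 0 0 0 0.005; 0 0 0.008 0 0 0 0.005; 0 0 0.004 0 0 0 0.005; 0 0 0 0 0 0 0.005; 0 0 0 0 0 0 0.005")

```text
time_s: 38.3
position: [0.469, -0.3403, 0.0698]
tool_rot: [[-0.99, -0.143, 0.001], [-0.143, 0.99, -0.001], [-0.001, -0.001, -1.0]]
ft_force: [0.3, -0.8, -0.6]
grip_width: 0.0111
gripper_force: 38.1
```

Run:
```python
from h import *
go(.4681,-.3399,.0662,98.2)
```

```text
t 38.3 turn 0.0001 shift [0.0008 0.0005 0.0036] tilt [ 0.0006 -0.0007] w 0.0111 F [ 0.3 -0.8 -0.6]
```

move_arm(plan="0 0.0003 0.002 0 0 0 0.005; 0 0 0.0018 0 0 0 0.005; 0 0 0 0 0 0 0.005; 0 0 0 0 0 0 0.005")

```text
time_s: 38.8
position: [0.4688, -0.34, 0.0663]
tool_rot: [[-0.99, -0.143, 0.001], [-0.143, 0.99, -0.001], [-0.0, -0.001, -1.0]]
ft_force: [-1.9, 0.5, 6.2]
grip_width: 0.0113
gripper_force: 39.0
```

move_arm(plan="0 0 0 0 0 0 0.016; 0 0 0 0 0 0 0.023; 0 0 0 0 0 0 0.023; 0 0 0 0 0 0 0.023; 0 0 -0.01 0 0 0 0.023; 0 0 -0.03 0 0 0 0.023; 0 0 -0.05 0 0 0 0.023; 0 0 -0.05 0 0 0 0.023; 0 0 -0.05 0 0 0 0.023; 0 0 0 0 0 0 0.023")

```text
time_s: 40.05
position: [0.4695, -0.3406, 0.2603]
tool_rot: [[-0.99, -0.143, 0.006], [-0.143, 0.99, -0.007], [-0.005, -0.007, -1.0]]
ft_force: [-0.5, 0.1, -0.2]
grip_width: 0.0228
gripper_force: 0.0
```

move_arm(plan="0 0.05 0 0 0 0 0.023; 0 0.05 0 0 0 0 0.023; 0 0.05 0 0 0 0 0.023; 0 0.05 0 0 0 0 0.023; 0 0.05 0 0 0 0 0.023; 0 0.05 0 0 0 0 0.023; 0 0.05 0 0 0 0 0.023; 0 0.05 0 0 0 0 0.023; 0 0 0 0 0 0 0.023; 0 0 0 0 0 0 0.023")

```text
time_s: 41.3
position: [0.4116, 0.0558, 0.2553]
tool_rot: [[-0.99, -0.143, -0.0], [-0.143, 0.99, -0.0], [0.0, -0.0, -1.0]]
ft_force: [1.0, 0.1, -0.6]
grip_width: 0.0232
gripper_force: 0.0
```

Run:
```python
from h import *
for y,z in((90,146),(30,131),(-30,116),(-90,101)):
    for c in("side","top"): print(y,c); stood("e",y,z,c)
cv2.imwrite("pics/e.png",np.hstack([cv2.resize(cv2.imread("pics/sidee.png")[100:300,280:510],(400,348)),cv2.resize(cv2.imread("pics/tope.png")[100:300,280:510],(400,348))]))
```

```text
90 side
30 95 [[-73.5, 78.5, 31.4], [-40.5, 103.1, 38.3], [50.5, 111.3, 45.8]]
60 100 [[-73.1, 78.9, 60.6], [-43.5, 103.0, 68.3], [57.6, 111.6, 75.8]]
138 727 [[-72.4, 77.0, 140.0], [-6.9, 90.7, 147.9], [72.7, 103.1, 150.4]]
90 top
30 40 [[-69.9, 103.0, 30.8], [7.5, 103.5, 36.4], [72.4, 104.3, 45.0]]
60 41 [[-66.9, 102.9, 61.7], [-0.8, 103.5, 67.9], [66.1, 105.8, 75.3]]
138 674 [[-71.3, 77.1, 140.1], [-1.1, 90.5, 145.4], [72.0, 103.3, 149.9]]
30 side
30 102 [[-67.1, 21.7, 30.3], [-38.6, 41.2, 37.5], [48.1, 51.1, 45.5]]
60 121 [[-67.0, 22.4, 60.4], [-30.8, 41.1, 68.9], [58.2, 51.0, 75.7]]
123 546 [[-66.0, 20.0, 124.1], [-7.8, 31.7, 132.8], [63.1, 41.4, 135.6]]
30 top
30 50 [[-63.3, 40.7, 30.6], [5.6, 41.5, 36.8], [61.9, 48.9, 44.9]]
60 67 [[-60.6, 40.7, 60.1], [-8.1, 41.5, 68.5], [60.7, 51.3, 75.4]]
123 486 [[-65.3, 20.1, 125.1], [-1.8, 31.2, 130.2], [62.9, 41.5, 135.2]]
-30 side
30 107 [[-57.6, -36.4, 30.9], [-31.8, -20.9, 38.1], [43.4, -11.4, 45.6]]
60 126 [[-57.8, -36.6, 60.2], [-16.1, -21.1, 67.7], [55.0, -9.9, 75.5]]
108 380 [[-56.5, -37.5, 109.1], [-4.2, -27.8, 117.5], [57.3, -20.6, 120.5]]
-30 top
30 53 [[-54.3, -21.6, 30.6], [2.9, -20.8, 38.4], [53.5, -11.9, 45.3]]
60 66 [[-56.5, -22.0, 60.6], [-6.1, -20.7, 68.2], [55.3, -8.5, 74.7]]
108 335 [[-56.7, -37.5, 109.6], [-0.6, -28.4, 115.2], [56.2, -20.6, 119.7]]
-90 side
30 121 [[-51.5, -104.9, 31.1], [-16.6, -82.6, 38.3], [43.1, -73.5, 45.9]]
60 118 [[-51.5, -92.1, 60.1], [-12.3, -82.8, 68.3], [48.3, -68.9, 75.7]]
93 251 [[-49.3, -94.0, 93.8], [-2.7, -86.4, 102.4], [48.6, -82.2, 106.1]]
-90 top
30 55 [[-47.8, -84.5, 30.6], [-1.6, -82.7, 38.7], [49.2, -81.7, 45.1]]
60 67 [[-47.9, -84.1, 60.8], [-1.5, -83.1, 67.2], [45.8, -74.6, 75.8]]
93 210 [[-49.4, -95.1, 93.8], [0.1, -87.9, 99.9], [48.4, -82.4, 105.2]]
```

View pics/e.png

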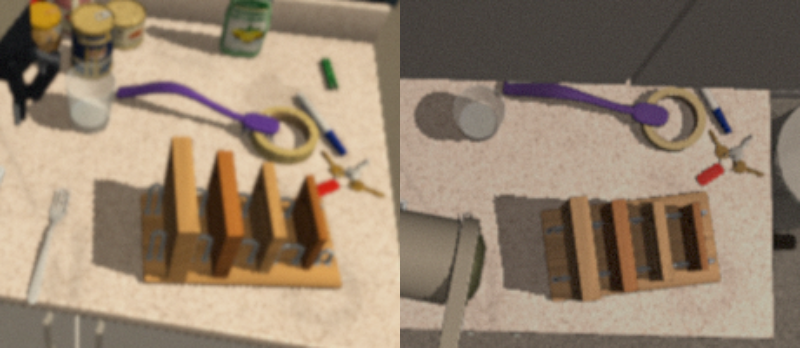

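The picture shows all four boards upright in the stand, in order of size from left to right. Their feet are on the base and they sit within about 2 mm of the slot centres. The fork and the glass are where they were, and the gripper is clear of everything.

```bash
python3 -c "
from rig import env
print(env.close_job())"
```

```text
the job is handed in; nothing more can be done
None
```

The job is handed in: all four boards stand upright in the board stand, graded from the largest in the widest slot to the smallest in the narrowest, and the fork and the glass were not touched.

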